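Return a spacer block to its tight rack

ROBOT

A 6-joint arm with a two-finger parallel gripper is mounted at the origin on a cart in front of the work surface, level with it; the furniture and walls round the work are solid. World frame = base frame: x ahead of the robot, y to its left, z up, the work surface at z = 0. Lengths are in m, angles in degrees, forces in N, time in s.
With the tool pointing down it reaches from about 0.35 to 0.875 m from the base axis. Payload 4.2 kg.
Tool frame: the origin (TCP) lies on the centre line of the jaws, within the pads' length; the fingertips stand 22 mm ahead of it and the grasp point (between the pads) lies 3 mm ahead of it (r.tcp_to_tips is the distance from the TCP to the fingertips, in m); z points along the fingers, y is the line along which they close (so a half turn about z gives the same grasp; the last joint's range is limited). The gripper opens to 87 mm and grips with 3 to 60 N. Pads are 19 mm wide; open, the fingers measure 117 mm over their backs; the gripper's body (75 mm by 190 mm) begins 51 mm behind the grasp point.
Start: joints at [-59.496, 22.042, 0.453, 0, -68.411, -14.817], TCP at [0.169, -0.602, 0.245] pointing down, gripper open.
Joint ranges: [-179.83, 179.83], [-69.29, 118.12], [-61.27, 80.66], [-181.25, 117.63], [-171.15, -9.14], [-177.46, 177.46]. Speed limits (degrees/s): [159.86, 159.86, 180, 180, 180, 180].

INTERFACE

Orientations are given as a 3x3 rotation matrix whose columns are the frame's x, y, z axes.
In Python, from station import r gives the robot as it stands.
- The arm moves only by the tool apply_moves, never from a script. Its argument "plan" is a list of rows, each an object with "grip": the opening, from 0 (shut) to 1 (fully open); "offset": the shift along the tool's x, y, z in cm, a list of three; "spin": the turn about the tool's z in rad. A call has 1 to 5 rows; each row is the pose to reach, as a shift and turn from the pose commanded when the call began, along the tool's axes at that moment; what a row does not reach only later rows make up. A row lasts 1/10 s, in which the tool goes at most 50 mm and 8.59 degrees, less where a joint would pass 70% of its speed; a pose out of reach is approached as far as the arm can. A call with a gripper value outside its range is refused whole. The fingers move at their own pace and stop on an object; the grip force is fixed at half the most. Time passes only in rows, so rows that repeat a pose let the fingers close. It gives the time, the measured TCP pose, the force, the opening and the grip force at its end, in the units of the state.
- r.sense(): the state, without advancing time (a new reading comes with each control period).
- r.capture(name): name is "scene" or "top"; returns a dict with "img" (384x512x3 uint8, blue, green, red), "depth" (384x512 float32, m along the optical axis (not along the pixel's ray), 0 where there is no reading), "mtx" (3x3 intrinsics, pixels), "dist_coeffs" ([k1, k2, p1, p2, k3] as OpenCV has them; the pictures are not rectified), "R" (3x3) and "t" (3): a world point X has camera coordinates R X + t. Camera axes: x right, y down, z forward; pixel columns grow to the right and rows downward; lengths in m; the calibration is good to about 2 mm. A picture is of the moment at which its call begins.
- r.finish_job(): hands the job in; it is judged then, once.
The state is a dict: "time_s": time; "joints": joint angles; "joint_velocities": joint speeds; "effort": joint torques, N m; "tcp_pos": TCP position; "ee_rot": TCP orientation; "wrist_force": force on the tool from outside, world axes, zero at the start; "moment": the same for the moment, N m; "gripper_width": opening from 0.0 (shut) to 1.0 (fully open); "gripper_force": force on a finger pad.
Only numpy, scipy, OpenCV 4.12 (cv2) and the standard library are available. Lean on these libraries where they do the work, as an engineer would, in place of code of your own. Each camera call takes 0.05 s, during which the arm holds its last target. There are 200 camera calls.

TASK

A tall spacer block has been left on the steel setting plate; put it back in the row in the rack, directly beside the other tall block and with a block on either side of it. The row stands too tight for it, so nudge the neighbours apart along the rack, gently and without lifting any of them out, until they close up against both end stops, then slide the tall block down the gap until it stands on the rack floor, without forcing it. Leave all five blocks upright on the rack floor, and leave the nut, the flange and the tape measure alone.

Things in the scene. Friction and masses are not known exactly. Their poses are not given: they have to be found in the camera images.
- rack: Low grey rack fixed to the workpiece, base 84 mm (x) by 210 mm (y), 16 mm high; the blocks stand in a row along its y. Origin under the centre of the base at the workpiece top; z up. On the base lies a clamped steel frame of two side rails and two end stops. Pushing a block against the frame or floor with more than 35 N is rough; a push of 8 to 10 N is enough.
- rack_floor (a point): Centre of the rack's floor, on which the blocks stand, 16 mm above the rack's origin; axes as the rack. Blocks slide along the floor and stay where they are left; a held block and the one it pushes drag with up to about 6 N, and one let go while still pushed hard springs askew. Side rails of the frame at x = -30 and +30 mm, 6 mm thick, 8 mm high above the floor: 54 mm clear between them for the 48 mm blocks.
- rack_row (a point): Point on the rack's long axis 20 mm above its floor, in the base's middle. The end stops are upright plates 48 mm wide (x), 8 mm thick, 40 mm high above the floor, 122.4 mm clear apart (five blocks and 2.4 mm). Their midpoint lies up to 9 mm either way along y from this point; where is not measured: feel it by pushing blocks up to the stops. They do not yield to gentle pushes.
- spare_block: The tall aluminium block to be put back; it stands upright on the setting plate. 64 mm tall, 24 mm thick (along its y) and 48 mm wide (along its x), foot bevelled 3 mm wide, 4 mm high all round; origin at the centre of its underside, z up; in the rack its x lies across the row, its y along it. About 0.2 kg.
- mate_block: The tall aluminium block already in the rack, second or third in the row, the same as the spare: 64 mm tall, 24 mm thick (along its y) and 48 mm wide (along its x), foot bevelled 3 mm wide, 4 mm high all round; origin at the centre of its underside, z up; in the rack its x lies across the row, its y along it. About 0.2 kg.
- low_block_1: Plain aluminium block, one of three low ones in the rack, 52 mm tall, 24 mm thick (along its y) and 48 mm wide (along its x), foot bevelled 3 mm wide, 4 mm high all round; origin at the centre of its underside, z up; in the rack its x lies across the row, its y along it. About 0.16 kg. Stands at the +y end of the row. In the row, neighbours start 0.5 to 2.5 mm apart.
- low_block_2: Plain aluminium block, one of three low ones in the rack, 52 mm tall, 24 mm thick (along its y) and 48 mm wide (along its x), foot bevelled 3 mm wide, 4 mm high all round; origin at the centre of its underside, z up; in the rack its x lies across the row, its y along it. About 0.16 kg. Stands second or third in the row; the mate block has the other of these two places.
- low_block_3: Plain aluminium block, one of three low ones in the rack, 52 mm tall, 24 mm thick (along its y) and 48 mm wide (along its x), foot bevelled 3 mm wide, 4 mm high all round; origin at the centre of its underside, z up; in the rack its x lies across the row, its y along it. About 0.16 kg. Stands at the -y end of the row.
- setting_plate: Fixed flat steel plate, 130 mm (x) by 170 mm (y) by 14 mm thick, on which the spare block stands; origin at the centre of its underside.
- hex_nut: Loose steel nut, 30 x 34 x 16 mm, lying in front of the rack; leave alone. Origin at the centre of its underside.
- ring_flange: Loose turned steel flange, 56 mm across, 12 mm high, beyond the rack; leave alone. Origin at the centre of its underside.
- yellow_tape: Yellow tape measure, 65 x 79 x 35 mm, lying on its side beyond the setting plate; leave alone. Origin at the centre of its underside.
There are look-alikes about, which are no part of the job. What is shaped like the spare_block but red is not meant.

How it is judged:
By the outcome, as a careful person would: the job done as asked, in the order asked, and still so for the second after the job is handed in, with the robot touching nothing.
It also fails if it takes over 72 s, if anything falls off the work surface, if the arm or the gripper's body presses on something with over 40 N, if the wrist force passes 120 N, or if a joint passes its speed limit or range.

## Working session

There is one attempt and no reset: what is moved stays moved. The work goes in short steps, Python scripts to look and compute and a tool call to move; the robot and the scene stay as the last step left them, time stands still between calls to the robot, and variables do not carry over. Pictures are saved under pics/ and viewed, at most 10 in all, crops included, and the job is handed in when it is done.

Besides the shell and the picture viewer there is one more tool, called after "Call:" by a JSON object that holds its "fn" and its "kwargs", one argument or row to a line. apply_moves: Moves the arm, as the interface text tells. Its arguments: {"type":"object","properties":{"plan":{"type":"array"}},"required":["plan"]}

```bash
ls; mkdir -p pics
python3 - <<'E'
from station import r
import cv2,numpy as np
s=r.sense();print(s['time_s'],s['tcp_pos'],np.round(s['ee_rot'],3).tolist(),s['gripper_width'],s['wrist_force'],r.tcp_to_tips)
for n in("scene","top"):
    c=r.capture(n);cv2.imwrite(f"pics/{n}0.png",c['img']);np.savez(f"{n}0.npz",**c)
    print(n,c['mtx'].tolist(),c['dist_coeffs'],np.round(c['R'],4).tolist(),c['t'],(-c['R'].T@c['t']))
E
```

```text
pics
0.0 [ 0.16886995 -0.60116926  0.24346479] [[-0.963, -0.27, -0.001], [-0.27, 0.963, 0.002], [0.0, 0.002, -1.0]] 0.9989707551056737 [-0.04485743  0.10771253 -0.61763354] 0.022
scene [[445.445169710602, 0.0, 260.57240317896014], [0.0, 445.445169710602, 191.862784582008], [0.0, 0.0, 1.0]] [-0.12125196  0.          0.          0.          0.        ] [[0.6953, -0.7185, 0.0156], [-0.3994, -0.4043, -0.8228], [0.5975, 0.5659, -0.5681]] [-0.20013377  0.37029406  0.7279406 ] [-0.14789934 -0.40600296  0.72135713]
top [[472.7552098654304, 0.0, 252.6357119663781], [0.0, 472.7552098654304, 177.74577836879877], [0.0, 0.0, 1.0]] [-0.00084716  0.          0.          0.          0.        ] [[-0.0202, -0.9998, -0.0073], [-0.9988, 0.0205, -0.0434], [0.0435, 0.0065, -0.999]] [0.26410523 0.56777049 1.18510532] [0.52089713 0.2447509  1.21051753]
```

View pics/scene0.png

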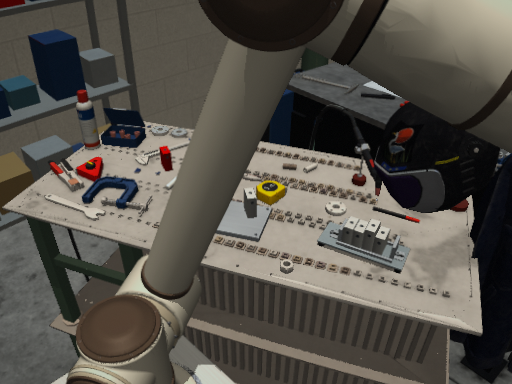

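View pics/top0.png

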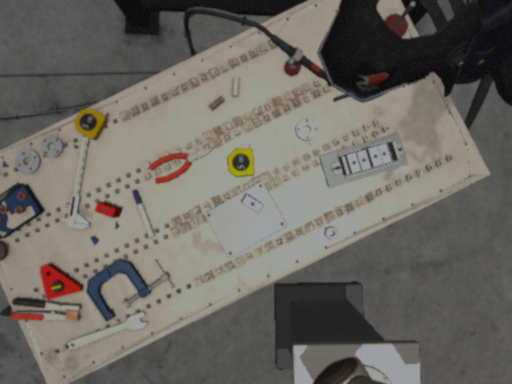

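The top view shows the spare at about (252,203) on the plate and the rack at about (365,159). The scene view shows the spare at (250,203) and the rack row at (367,235). I'll enlarge both.

Run:
```python
import cv2,numpy as np
a=cv2.imread('pics/top0.png');b=cv2.imread('pics/scene0.png')
up=lambda im,x0,y0,w,h,k:cv2.resize(im[y0:y0+h,x0:x0+w],None,fx=k,fy=k,interpolation=cv2.INTER_CUBIC)
A=up(a,310,125,105,70,7.);B=up(a,230,180,50,45,6.)
C=np.zeros((600,800,3),np.uint8)
p=up(a,315,128,100,65,5.);C[:325,:500]=p
p=up(a,230,180,50,50,6.);C[:300,500:]=p
p=up(b,315,205,100,68,4.);C[326:598,:400]=p
p=up(b,225,175,70,66,4.);C[326:590,420:700]=p
cv2.imwrite('pics/crop1.png',C)
```

```text
(no output)
```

View pics/crop1.png

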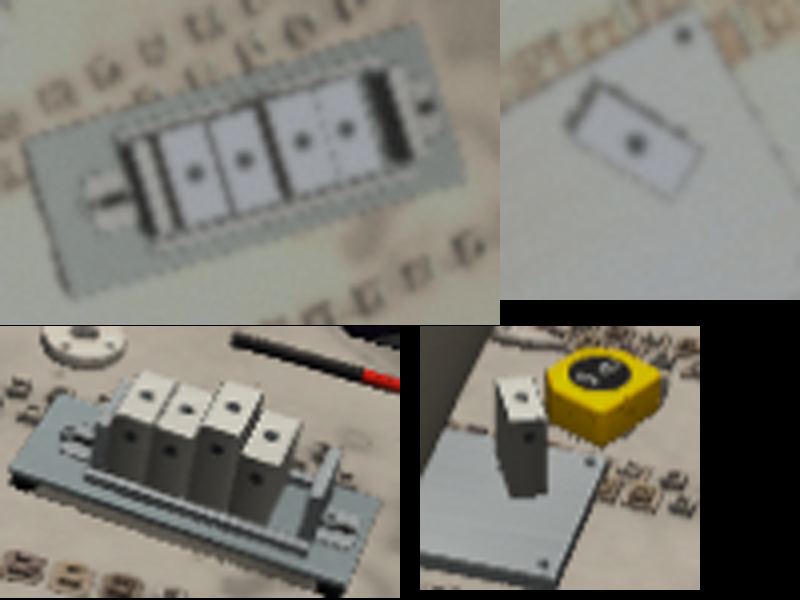

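The crop shows the row left to right as low, low, tall (scene 373,305), low. There are free gaps at both ends and one between the 2nd and 3rd blocks. The spare stands turned on the plate. Next I'll use depth from both views for heights, outlines and yaw.

```bash
cat > h.py <<'E'
import cv2,numpy as np
def cloud(c,x0,y0,x1,y1):
    v,u=np.mgrid[y0:y1,x0:x1];d=c['depth'][y0:y1,x0:x1].ravel()
    p=np.stack([u.ravel(),v.ravel()],1).astype(float)
    n=cv2.undistortPoints(p[:,None],c['mtx'],c['dist_coeffs'])[:,0]
    X=(np.c_[n,np.ones(len(n))]*d[:,None]-c['t'])@c['R']
    return X[d>0],p[d>0]
def atz(c,px,z):  # pixel -> world at plane z
    n=cv2.undistortPoints(np.array(px,float).reshape(-1,1,2),c['mtx'],c['dist_coeffs'])[:,0]
    ray=np.c_[n,np.ones(len(n))]@c['R'];o=-c['R'].T@c['t']
    return o+ray*((z-o[2])/ray[:,2])[:,None]
def rect(P):
    (cx,cy),(w,h),a=cv2.minAreaRect((P[:,:2]*1000).astype(np.float32));return np.round([cx,cy,w,h,a],1)
E
python3 - <<'E'
from h import *
for n,rk,sp in(("top",(312,125,415,195),(232,182,275,222)),("scene",(312,208,415,275),(236,180,266,222))):
    c=dict(np.load(n+'0.npz'))
    for nm,b in(("rack",rk),("spare",sp)):
        X,p=cloud(c,*b);print(n,nm,np.histogram(X[:,2]*1000,bins=np.arange(-6,100,4))[0])
        for lo,hi in((11,21),(50,100),(62,73),(74,86)):
            m=(X[:,2]*1000>lo)&(X[:,2]*1000<hi)
            if m.sum()>15:print(lo,hi,m.sum(),rect(X[m]),'z',np.round(np.median(X[m,2])*1000,1))
c=dict(np.load('top0.npz'))
# rack base corners by eye (crop /5 + 315,128): z=16
k=lambda q,x,y,s:np.array(q,float)/s+[x,y]-.5+.5/s
co=atz(c,k([(22,143),(73,297),(467,185),(418,22)],315,128,5),.016);print('rack',np.round(co*1000,1).tolist(),np.round(co.mean(0)*1000,1))
e=[co[3]-co[0],co[2]-co[1]];print('axis ang',[np.degrees(np.arctan2(-v[1],-v[0]))+0 for v in e])
b=[(195,174),(244,160),(303,142),(347,129)]
for q,z in zip(b,(.068,.068,.080,.068)):print(np.round(atz(c,k([q],315,128,5),z)*1000,1))
print('spare hole',np.round(atz(c,k([(135,145)],230,180,6),.078)*1000,1))
q=atz(c,k([(95,78),(205,150),(173,200),(68,127)],230,180,6),.078)*1000;print(np.round(q,1).tolist(),q.mean(0))
s=dict(np.load('scene0.npz'))
for q,z in zip([(147,396),(187,409),(234,407),(270,436)],(.068,.068,.080,.068)):print('sc',np.round(atz(s,k([(q[0],q[1]-326)],315,205,4),z)*1000,1))
print('sc spare',np.round(atz(s,k([(521-420,398-326)],225,175,4),.078)*1000,1))
E
```

```text
top rack [1080 2283  706  249  450  740  295  192   45   14   15   17   24   18
   60   90   39  194  356   47   69  120   18    0    0    0]
11 21 1369 [617.9 -20.7 243.3 167.6  88.6] z 15.4
50 100 993 [615.5 -37.2  48.7 139.6  15.3] z 67.1
62 73 590 [613.3 -29.1  48.7 102.   15.3] z 66.9
74 86 207 [617.  -41.7  47.8  24.5  15.6] z 79.0
top spare [ 51 148  97 136 654 401  21   1   0   0   0   0   0   0   0   0   0   0
   0  16 124  60   1   0   0   0]
11 21 973 [512.9 252.8 106.3  98.6  88.9] z 13.6
50 100 201 [508.9 254.4  47.8  23.8  57.1] z 76.7
74 86 185 [508.9 254.6  47.4  23.8  57.3] z 77.0
scene rack [ 702 2662  436  289  340  651  237  174   72   75   86   81   59   83
   97  130   56  150  323   25   27  123    0    0    0    0]
11 21 1124 [643.8  -8.2 162.6 241.8  13.7] z 15.3
50 100 931 [614.6 -39.3  53.9 137.6  15.2] z 66.3
62 73 493 [611.9 -32.   52.2 100.7  14.9] z 66.7
74 86 150 [613.4 -44.2  49.   24.7  16.1] z 79.0
scene spare [ 58 230  31  26 238 176  27  29  26  75  55  17  16  14  16  15  20  16
  17  16  70  42   0   0   0   0]
11 21 421 [529.8 271.9 134.6  78.8  44.8] z 13.8
50 100 212 [506.9 251.4  50.3  25.   57.4] z 74.6
62 73 45 [496.5 250.4  47.6  20.8  87.9] z 67.3
74 86 112 [507.2 251.3  50.2  24.6  56.6] z 77.7
rack [[624.1, 83.4, 16.0], [545.6, 59.7, 16.0], [598.1, -140.6, 16.0], [681.4, -118.7, 16.0]] [612.3 -29.1  16. ]
axis ang [np.float64(105.83189376664919), np.float64(104.6888877983629)]
[[602.8   7.2  68. ]]
[[609.1 -16.6  68. ]]
[[616.2 -42.4  80. ]]
[[623.1 -66.9  68. ]]
spare hole [[508.  254.6  78. ]]
[[535.0, 270.1, 78.0], [505.4, 226.8, 78.0], [485.8, 240.0, 78.0], [515.7, 281.2, 78.0]] [510.48658217 254.51177895  78.        ]
sc [[601.8   5.2  68. ]]
sc [[608.4 -18.8  68. ]]
sc [[615.6 -44.6  80. ]]
sc [[621.8 -67.7  68. ]]
sc spare [[507.  251.5  78. ]]
```

```bash
cat >> h.py <<'E'
def to(x,y,z,yaw):
    "mm, deg of tool y in world -> offset cm, spin rad from measured pose"
    from station import r
    s=r.sense();R=np.array(s['ee_rot']);p=np.array(s['tcp_pos'])*1000
    cur=np.degrees(np.arctan2(R[1,1],R[0,1]));d=(yaw-cur+180)%360-180
    print('t',round(s['time_s'],2),'tcp',np.round(p,1),'yaw',round(cur,2),'F',np.round(s['wrist_force'],1),'M',np.round(s['moment'],2),'w',round(s['gripper_width'],3),'gf',round(s['gripper_force'],1),'j6',np.round(s['joints'],0))
    print('offset',np.round(R.T@(np.array([x,y,z])-p)/10,2),'spin',round(-np.radians(d),4))
E
python3 - <<'E'
from h import *
c=dict(np.load('top0.npz'));X,p=cloud(c,150,0,512,384)
for x in range(300,900,50):
    print(x,[int(1000*X[m,2].max()) if (m:=(abs(X[:,0]*1000-x)<25)&(abs(X[:,1]*1000-y)<25)).any() else -1 for y in range(-500,401,50)])
to(608.7,-17.7,200,195.3)
E
```

```text
300 [-806, -808, -806, -802, -800, -808, -807, -802, -810, -815, -1, -1, -1, -1, 3, 4, 7, 8, 14]
350 [-809, -805, -804, -802, -809, -800, -808, -820, -1, -1, -1, 0, 5, 5, 6, 7, 13, 12, 10]
400 [-808, -802, -807, -806, -804, -1, -1, -1, -1, 2, 5, 20, 5, 10, 12, 19, 18, 17, 7]
450 [-805, -807, -813, -1, -1, -1, -1, 2, 4, 5, 5, 20, 13, 18, 19, 19, 22, 18, 11]
500 [-810, -1, -1, -1, -1, 3, 5, 6, 7, 10, 13, 11, 6, 4, 21, 81, 80, 20, 13]
550 [-1, -1, -1, 5, 5, 7, 7, 11, 13, 17, 28, 22, 5, 8, 21, 82, 18, 9, 5]
600 [-1, -1, -1, 5, 6, 13, 12, 20, 71, 85, 73, 58, 18, 13, 9, 40, 40, 4, 18]
650 [-1, -1, -1, 0, 6, 7, 6, 20, 67, 83, 78, 26, 17, 10, 5, 38, 39, 12, 19]
700 [-1, -1, -1, -1, 8, 8, 6, 6, 18, 13, 13, 5, 15, 17, 9, 11, 12, 14, 8]
750 [-1, -1, -1, -1, 3, 47, 7, 7, 280, 279, 278, 239, 10, 10, 12, 13, 12, 20, 5]
800 [-1, -1, -1, -1, -1, 150, 295, 337, 341, 333, 310, 282, 220, 10, 8, 5, 19, 17, 11]
850 [-1, -1, -1, 96, 241, 248, 352, 376, 355, 319, 321, 304, 247, 142, 149, 5, 16, 15, 8]
t 0.1 tcp [ 168.9 -601.3  243.6] yaw 105.67 F [-0.2  0.3 -0.9] M [-0.01  0.04 -0.02] w 1.001 gf 0.0 j6 [-59.  22.   0.  -0. -68. -15.]
offset [-58.11  44.29   4.44] spin -1.5643
```

Call:
{"fn": "apply_moves", "kwargs": {
  "plan": [
    {"grip": 1, "offset": [-4, 3, 0.3], "spin": -0.11},
    {"grip": 1, "offset": [-8, 6, 0.6], "spin": -0.22},
    {"grip": 1, "offset": [-12, 9, 0.9], "spin": -0.33},
    {"grip": 1, "offset": [-16, 12, 1.2], "spin": -0.44},
    {"grip": 1, "offset": [-20, 15, 1.5], "spin": -0.55}
  ]
}}

```text
time_s: 0.6
tcp_pos: [0.3214, -0.4017, 0.2292]
ee_rot: [[-0.676, -0.737, -0.0], [-0.737, 0.676, 0.0], [-0.0, 0.0, -1.0]]
wrist_force: [0.4, -0.5, -0.5]
gripper_width: 0.999
gripper_force: 0.0
```

```bash
python3 -c "
from h import *
to(608.7,-17.7,200,195.3)"
```

```text
t 0.6 tcp [ 321.4 -401.7  229.2] yaw 137.44 F [ 0.4 -0.5 -0.5] M [ 0.   -0.05 -0.  ] w 0.999 gf 0.0 j6 [-33.  12. -16.  -0. -62.  -9.]
offset [-47.72   4.81   2.92] spin -1.0099
```

Call:
{"fn": "apply_moves", "kwargs": {
  "plan": [
    {"grip": 1, "offset": [-4.77, 0.48, 0.3], "spin": -0.101},
    {"grip": 1, "offset": [-9.54, 0.96, 0.6], "spin": -0.202},
    {"grip": 1, "offset": [-14.3, 1.44, 0.9], "spin": -0.303},
    {"grip": 1, "offset": [-19.1, 1.92, 1.2], "spin": -0.404},
    {"grip": 1, "offset": [-23.9, 2.4, 1.5], "spin": -0.505}
  ]
}}

```text
time_s: 1.1
tcp_pos: [0.4661, -0.21, 0.2143]
ee_rot: [[-0.235, -0.972, -0.0], [-0.972, 0.235, 0.0], [-0.0, 0.0, -1.0]]
wrist_force: [1.0, -0.4, 0.1]
gripper_width: 1.0
gripper_force: 0.0
```

```bash
python3 -c "
from h import *
to(608.7,-17.7,170,195.3)"
```

```text
t 1.1 tcp [ 466.1 -210.   214.3] yaw 166.38 F [ 1.  -0.4  0.1] M [-0.07 -0.01 -0.05] w 1.0 gf 0.0 j6 [ -6.  12. -18.  -0. -60.  -8.]
offset [-22.05  -9.33   4.43] spin -0.5047
```

Call:
{"fn": "apply_moves", "kwargs": {
  "plan": [
    {"grip": 1, "offset": [-4.4, -1.9, 0.9], "spin": -0.101},
    {"grip": 1, "offset": [-8.8, -3.7, 1.8], "spin": -0.202},
    {"grip": 1, "offset": [-13.2, -5.6, 2.7], "spin": -0.303},
    {"grip": 1, "offset": [-17.6, -7.5, 3.5], "spin": -0.404},
    {"grip": 1, "offset": [-22, -9.3, 4.4], "spin": -0.505}
  ]
}}

```text
time_s: 1.6
tcp_pos: [0.6093, -0.0188, 0.1699]
ee_rot: [[0.264, -0.964, -0.001], [-0.964, -0.264, -0.0], [-0.0, 0.001, -1.0]]
wrist_force: [0.7, -1.6, 0.8]
gripper_width: 1.003
gripper_force: 0.0
```

Call:
{"fn": "apply_moves", "kwargs": {
  "plan": [
    {"grip": 1, "offset": [0, 0, 0], "spin": 0}
  ]
}}

```text
time_s: 1.7
tcp_pos: [0.6106, -0.0164, 0.168]
ee_rot: [[0.266, -0.964, -0.002], [-0.964, -0.266, -0.0], [-0.0, 0.002, -1.0]]
wrist_force: [-0.3, 0.2, 0.2]
gripper_width: 1.0
gripper_force: 0.0
```

Run:
```python
from h import *
from station import r
to(608.7,-17.7,52,195.3)
c=r.capture('scene');cv2.imwrite('pics/s1.png',cv2.resize(c['img'][120:290,280:480],None,fx=4,fy=3.5,interpolation=cv2.INTER_CUBIC))
```

```text
t 1.7 tcp [610.6 -16.4 168. ] yaw -164.56 F [-0.3  0.2  0.2] M [-0.07  0.19  0.01] w 1.0 gf 0.0 j6 [ 14.  24.  -8.  -0. -58.   2.]
offset [ 0.08  0.2  11.6 ] spin 0.0025
```

View pics/s1.png

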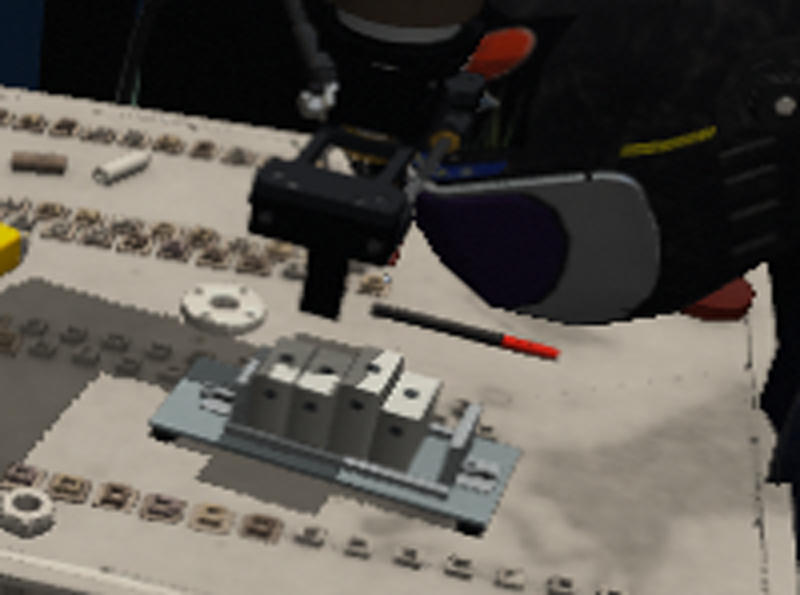

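The view shows the open gripper hanging above the row (finger at 325,285), clear of the welder. Descending on the second block.

Call:
{"fn": "apply_moves", "kwargs": {
  "plan": [
    {"grip": 1, "offset": [0.1, 0.2, 3], "spin": 0},
    {"grip": 1, "offset": [0.1, 0.2, 6], "spin": 0},
    {"grip": 1, "offset": [0.1, 0.2, 9], "spin": 0},
    {"grip": 1, "offset": [0.1, 0.2, 11], "spin": 0},
    {"grip": 1, "offset": [0.1, 0.2, 11.6], "spin": 0}
  ]
}}

```text
time_s: 2.25
tcp_pos: [0.6045, -0.0233, 0.0522]
ee_rot: [[0.258, -0.966, -0.006], [-0.966, -0.258, -0.001], [-0.001, 0.006, -1.0]]
wrist_force: [-0.4, -0.3, 0.6]
gripper_width: 0.998
gripper_force: 0.0
```

Call:
{"fn": "apply_moves", "kwargs": {
  "plan": [
    {"grip": 0.9, "offset": [0, 0, 0], "spin": 0},
    {"grip": 0.65, "offset": [0, 0, 0], "spin": 0},
    {"grip": 0.6, "offset": [0, 0, 0], "spin": 0}
  ]
}}

```text
time_s: 2.55
tcp_pos: [0.6078, -0.0221, 0.0562]
ee_rot: [[0.26, -0.966, 0.003], [-0.966, -0.26, 0.0], [0.0, -0.003, -1.0]]
wrist_force: [-0.5, -0.9, 0.5]
gripper_width: 0.81
gripper_force: 0.0
```

```bash
python3 -c "
from h import *
to(608.7,-17.7,52,195.3)"
```

```text
t 2.55 tcp [607.8 -22.1  56.2] yaw -164.94 F [-0.5 -0.9  0.5] M [ 0.01  0.12 -0.01] w 0.81 gf 0.0 j6 [ 13.  31. -15.   0. -44.   2.]
offset [-0.4  -0.2   0.42] spin -0.0041
```

Call:
{"fn": "apply_moves", "kwargs": {
  "plan": [
    {"grip": 0.7, "offset": [-0.4, -0.2, 0.4], "spin": 0},
    {"grip": 0.63, "offset": [-0.4, -0.2, 0.4], "spin": 0},
    {"grip": 0.63, "offset": [-0.4, -0.2, 0.4], "spin": 0}
  ]
}}

```text
time_s: 2.85
tcp_pos: [0.6078, -0.0175, 0.0507]
ee_rot: [[0.26, -0.966, 0.0], [-0.966, -0.26, 0.0], [0.0, -0.0, -1.0]]
wrist_force: [0.1, -1.0, -0.0]
gripper_width: 0.651
gripper_force: 0.0
```

```bash
python3 -c "
from h import *
to(608.7,-17.7,52,195.3)"
```

```text
t 2.85 tcp [607.8 -17.5  50.7] yaw -164.91 F [ 0.1 -1.  -0. ] M [0.03 0.11 0.02] w 0.651 gf 0.0 j6 [ 14.  32. -15.   0. -43.   1.]
offset [ 0.05 -0.08 -0.13] spin -0.0037
```

Positioned; gripping the second block.

Call:
{"fn": "apply_moves", "kwargs": {
  "plan": [
    {"grip": 0.56, "offset": [0, -0.1, 0], "spin": 0},
    {"grip": 0.5, "offset": [0, -0.1, 0], "spin": 0},
    {"grip": 0.5, "offset": [0, -0.1, 0], "spin": 0}
  ]
}}

```text
time_s: 3.15
tcp_pos: [0.609, -0.0174, 0.0507]
ee_rot: [[0.26, -0.966, 0.001], [-0.966, -0.26, 0.0], [0.0, -0.001, -1.0]]
wrist_force: [0.1, 0.4, 0.4]
gripper_width: 0.548
gripper_force: 30.0
```

```bash
python3 -c "
from h import *
to(608.7,-17.7,52,195.3)"
```

```text
t 3.15 tcp [609.  -17.4  50.7] yaw -164.93 F [0.1 0.4 0.4] M [ 0.1  -0.04 -0.02] w 0.548 gf 30.0 j6 [ 14.  32. -15.   0. -43.   1.]
offset [ 0.02  0.04 -0.13] spin -0.004
```

Call:
{"fn": "apply_moves", "kwargs": {
  "plan": [
    {"grip": 0.5, "offset": [-0.1, 0, 0], "spin": 0},
    {"grip": 0.5, "offset": [-0.2, 0, 0], "spin": 0},
    {"grip": 0.5, "offset": [-0.3, 0, 0], "spin": 0},
    {"grip": 0.5, "offset": [-0.3, 0, 0], "spin": 0}
  ]
}}

```text
time_s: 3.55
tcp_pos: [0.6079, -0.0146, 0.0507]
ee_rot: [[0.26, -0.966, 0.0], [-0.966, -0.26, -0.0], [0.0, -0.0, -1.0]]
wrist_force: [-0.2, -2.0, 0.8]
gripper_width: 0.55
gripper_force: 30.0
```

```bash
python3 -c "
from h import *
to(608.7,-17.7,52,195.3)"
```

```text
t 3.55 tcp [607.9 -14.6  50.7] yaw -164.92 F [-0.2 -2.   0.8] M [-0.46 -0.08 -0.03] w 0.55 gf 30.0 j6 [ 14.  32. -15.   0. -43.   1.]
offset [ 0.32  0.01 -0.13] spin -0.0039
```

Call:
{"fn": "apply_moves", "kwargs": {
  "plan": [
    {"grip": 0.5, "offset": [-0.1, 0, 0], "spin": 0},
    {"grip": 0.5, "offset": [-0.2, 0, 0], "spin": 0},
    {"grip": 0.5, "offset": [-0.2, 0, 0], "spin": 0}
  ]
}}

```text
time_s: 3.85
tcp_pos: [0.6079, -0.0141, 0.0507]
ee_rot: [[0.261, -0.965, 0.001], [-0.965, -0.261, -0.002], [0.002, -0.0, -1.0]]
wrist_force: [3.1, -7.5, -0.8]
gripper_width: 0.548
gripper_force: 30.0
```

Call:
{"fn": "apply_moves", "kwargs": {
  "plan": [
    {"grip": 0.5, "offset": [-0.1, 0, 0], "spin": 0},
    {"grip": 0.5, "offset": [-0.1, 0, 0], "spin": 0}
  ]
}}

```text
time_s: 4.05
tcp_pos: [0.6079, -0.014, 0.0507]
ee_rot: [[0.261, -0.965, 0.001], [-0.965, -0.261, -0.003], [0.003, -0.0, -1.0]]
wrist_force: [3.2, -10.9, -2.5]
gripper_width: 0.55
gripper_force: 30.0
```

Contact at about 11 N with no further travel: the left pair is closed up against its stop. I'll relieve the push before letting go.

Call:
{"fn": "apply_moves", "kwargs": {
  "plan": [
    {"grip": 0.5, "offset": [0.13, 0, 0], "spin": 0},
    {"grip": 0.5, "offset": [0.22, 0, 0], "spin": 0},
    {"grip": 0.5, "offset": [0.22, 0, 0], "spin": 0}
  ]
}}

```text
time_s: 4.35
tcp_pos: [0.6079, -0.0141, 0.0507]
ee_rot: [[0.26, -0.966, 0.0], [-0.966, -0.26, -0.0], [0.0, -0.0, -1.0]]
wrist_force: [1.2, -5.4, -0.2]
gripper_width: 0.549
gripper_force: 30.0
```

```bash
python3 -c "
from h import *
to(608.7,-17.7,52,195.3)"
```

```text
t 4.35 tcp [607.9 -14.1  50.7] yaw -164.92 F [ 1.2 -5.4 -0.2] M [-1.38 -0.32  0.06] w 0.549 gf 30.0 j6 [ 14.  32. -15.   0. -43.   1.]
offset [ 0.37  0.01 -0.13] spin -0.0039
```

Call:
{"fn": "apply_moves", "kwargs": {
  "plan": [
    {"grip": 0.5, "offset": [0.1, 0, 0], "spin": 0},
    {"grip": 0.5, "offset": [0.17, 0, 0], "spin": 0},
    {"grip": 0.5, "offset": [0.17, 0, 0], "spin": 0}
  ]
}}

```text
time_s: 4.65
tcp_pos: [0.608, -0.0146, 0.0507]
ee_rot: [[0.26, -0.966, -0.0], [-0.966, -0.26, 0.001], [-0.001, -0.0, -1.0]]
wrist_force: [0.1, 1.9, 2.0]
gripper_width: 0.55
gripper_force: 30.0
```

```bash
python3 -c "
from h import *
to(608.7,-17.7,52,195.3)"
```

```text
t 4.65 tcp [608.  -14.6  50.7] yaw -164.92 F [0.1 1.9 2. ] M [0.57 0.42 0.  ] w 0.55 gf 30.0 j6 [ 14.  32. -15.  -0. -43.   1.]
offset [ 0.32  0.01 -0.13] spin -0.0039
```

Call:
{"fn": "apply_moves", "kwargs": {
  "plan": [
    {"grip": 0.5, "offset": [-0.1, 0, 0], "spin": 0},
    {"grip": 0.5, "offset": [-0.16, 0, 0], "spin": 0},
    {"grip": 0.5, "offset": [-0.16, 0, 0], "spin": 0}
  ]
}}

```text
time_s: 4.95
tcp_pos: [0.6079, -0.0141, 0.0507]
ee_rot: [[0.26, -0.966, 0.0], [-0.966, -0.26, -0.0], [0.001, -0.0, -1.0]]
wrist_force: [1.2, -1.8, 1.8]
gripper_width: 0.552
gripper_force: 30.0
```

Call:
{"fn": "apply_moves", "kwargs": {
  "plan": [
    {"grip": 0.5, "offset": [0.06, 0, 0], "spin": 0},
    {"grip": 0.5, "offset": [0.06, 0, 0], "spin": 0}
  ]
}}

```text
time_s: 5.15
tcp_pos: [0.6079, -0.0142, 0.0507]
ee_rot: [[0.26, -0.966, 0.0], [-0.966, -0.26, 0.0], [-0.0, -0.0, -1.0]]
wrist_force: [-0.9, 0.2, 1.9]
gripper_width: 0.55
gripper_force: 30.0
```

Call:
{"fn": "apply_moves", "kwargs": {
  "plan": [
    {"grip": 0.7, "offset": [0, 0, 0], "spin": 0},
    {"grip": 0.9, "offset": [0, 0, 0], "spin": 0},
    {"grip": 0.9, "offset": [0, 0, 0], "spin": 0}
  ]
}}

```text
time_s: 5.45
tcp_pos: [0.6075, -0.0144, 0.0501]
ee_rot: [[0.26, -0.966, -0.001], [-0.966, -0.26, -0.0], [-0.0, 0.001, -1.0]]
wrist_force: [-0.5, 0.7, 0.8]
gripper_width: 0.739
gripper_force: 0.0
```

```bash
python3 -c "
from h import *
to(615.5,-43.0,52,195.3)"
```

```text
t 5.45 tcp [607.5 -14.4  50.1] yaw -164.94 F [-0.5  0.7  0.8] M [ 0.03  0.11 -0.03] w 0.739 gf 0.0 j6 [ 14.  32. -15.  -0. -43.   1.]
offset [ 2.97 -0.03 -0.19] spin -0.0043
```

Call:
{"fn": "apply_moves", "kwargs": {
  "plan": [
    {"grip": 0.8, "offset": [1, 0, -0.1], "spin": 0},
    {"grip": 0.75, "offset": [2, 0, -0.1], "spin": -0.003},
    {"grip": 0.7, "offset": [2.95, 0, -0.1], "spin": -0.003},
    {"grip": 0.65, "offset": [2.95, 0, -0.1], "spin": -0.003},
    {"grip": 0.63, "offset": [2.95, 0, -0.1], "spin": -0.003}
  ]
}}

```text
time_s: 5.95
tcp_pos: [0.6155, -0.0436, 0.0515]
ee_rot: [[0.262, -0.965, -0.0], [-0.965, -0.262, 0.0], [-0.0, 0.0, -1.0]]
wrist_force: [0.4, 0.1, -0.6]
gripper_width: 0.652
gripper_force: 0.0
```

```bash
python3 -c "
from h import *
to(615.5,-43.0,52,195.3)"
```

```text
t 5.95 tcp [615.5 -43.6  51.5] yaw -164.83 F [ 0.4  0.1 -0.6] M [0.07 0.15 0.  ] w 0.652 gf 0.0 j6 [ 11.  32. -13.  -0. -44.   4.]
offset [-0.06 -0.01 -0.05] spin -0.0022
```

Call:
{"fn": "apply_moves", "kwargs": {
  "plan": [
    {"grip": 0.56, "offset": [0, 0, 0], "spin": 0},
    {"grip": 0.5, "offset": [0, 0, 0], "spin": 0},
    {"grip": 0.5, "offset": [0, 0, 0], "spin": 0}
  ]
}}

```text
time_s: 6.25
tcp_pos: [0.6158, -0.0426, 0.0516]
ee_rot: [[0.263, -0.965, 0.0], [-0.965, -0.263, 0.0], [0.0, -0.0, -1.0]]
wrist_force: [0.4, -0.2, -0.8]
gripper_width: 0.548
gripper_force: 30.0
```

Call:
{"fn": "apply_moves", "kwargs": {
  "plan": [
    {"grip": 0.5, "offset": [0.15, 0, 0], "spin": 0},
    {"grip": 0.5, "offset": [0.3, 0, 0], "spin": 0},
    {"grip": 0.5, "offset": [0.45, 0, 0], "spin": 0},
    {"grip": 0.5, "offset": [0.6, 0, 0], "spin": 0},
    {"grip": 0.5, "offset": [0.75, 0, 0], "spin": 0}
  ]
}}

```text
time_s: 6.75
tcp_pos: [0.6175, -0.0502, 0.0516]
ee_rot: [[0.263, -0.965, -0.0], [-0.965, -0.263, 0.0], [-0.0, 0.0, -1.0]]
wrist_force: [0.2, 2.3, 0.5]
gripper_width: 0.553
gripper_force: 30.0
```

```bash
python3 -c "
from h import *
to(615.5,-43.0,52,195.3)"
```

```text
t 6.75 tcp [617.5 -50.2  51.6] yaw -164.76 F [0.2 2.3 0.5] M [ 0.63  0.27 -0.04] w 0.553 gf 30.0 j6 [ 10.  32. -13.  -0. -44.   5.]
offset [-0.74  0.01 -0.04] spin -0.001
```

Call:
{"fn": "apply_moves", "kwargs": {
  "plan": [
    {"grip": 0.5, "offset": [0.15, 0, 0], "spin": 0},
    {"grip": 0.5, "offset": [0.3, 0, 0], "spin": 0},
    {"grip": 0.5, "offset": [0.45, 0, 0], "spin": 0},
    {"grip": 0.5, "offset": [0.6, 0, 0], "spin": 0},
    {"grip": 0.5, "offset": [0.7, 0, 0], "spin": 0}
  ]
}}

```text
time_s: 7.25
tcp_pos: [0.6194, -0.057, 0.0516]
ee_rot: [[0.263, -0.965, 0.0], [-0.965, -0.263, 0.0], [-0.0, -0.0, -1.0]]
wrist_force: [-0.5, 1.6, 0.3]
gripper_width: 0.547
gripper_force: 30.0
```

Call:
{"fn": "apply_moves", "kwargs": {
  "plan": [
    {"grip": 0.5, "offset": [0.1, 0, 0], "spin": 0},
    {"grip": 0.5, "offset": [0.2, 0, 0], "spin": 0}
  ]
}}

```text
time_s: 7.45
tcp_pos: [0.62, -0.0589, 0.0516]
ee_rot: [[0.263, -0.965, 0.0], [-0.965, -0.263, 0.0], [-0.0, -0.0, -1.0]]
wrist_force: [-1.5, 1.2, 1.4]
gripper_width: 0.55
gripper_force: 30.0
```

Call:
{"fn": "apply_moves", "kwargs": {
  "plan": [
    {"grip": 0.5, "offset": [0.1, 0, 0], "spin": 0},
    {"grip": 0.5, "offset": [0.2, 0, 0], "spin": 0},
    {"grip": 0.5, "offset": [0.2, 0, 0], "spin": 0}
  ]
}}

```text
time_s: 7.75
tcp_pos: [0.6205, -0.061, 0.0516]
ee_rot: [[0.263, -0.965, 0.0], [-0.965, -0.263, -0.0], [0.0, -0.0, -1.0]]
wrist_force: [0.5, 1.8, 1.4]
gripper_width: 0.552
gripper_force: 30.0
```

Call:
{"fn": "apply_moves", "kwargs": {
  "plan": [
    {"grip": 0.5, "offset": [0.1, 0, 0], "spin": 0},
    {"grip": 0.5, "offset": [0.15, 0, 0], "spin": 0}
  ]
}}

```text
time_s: 7.95
tcp_pos: [0.6209, -0.0622, 0.0516]
ee_rot: [[0.263, -0.965, 0.0], [-0.965, -0.263, 0.0], [-0.0, -0.0, -1.0]]
wrist_force: [-0.3, 2.7, 1.0]
gripper_width: 0.552
gripper_force: 30.0
```

Call:
{"fn": "apply_moves", "kwargs": {
  "plan": [
    {"grip": 0.5, "offset": [0.1, 0, 0], "spin": 0},
    {"grip": 0.5, "offset": [0.15, 0, 0], "spin": 0},
    {"grip": 0.5, "offset": [0.15, 0, 0], "spin": 0}
  ]
}}

```text
time_s: 8.25
tcp_pos: [0.621, -0.0627, 0.0516]
ee_rot: [[0.263, -0.965, -0.0], [-0.965, -0.263, 0.001], [-0.001, 0.0, -1.0]]
wrist_force: [-2.5, 5.7, 2.8]
gripper_width: 0.548
gripper_force: 30.0
```

Call:
{"fn": "apply_moves", "kwargs": {
  "plan": [
    {"grip": 0.5, "offset": [0.1, 0, 0], "spin": 0},
    {"grip": 0.5, "offset": [0.1, 0, 0], "spin": 0}
  ]
}}

```text
time_s: 8.45
tcp_pos: [0.621, -0.0628, 0.0517]
ee_rot: [[0.264, -0.965, -0.001], [-0.965, -0.264, 0.002], [-0.002, 0.0, -1.0]]
wrist_force: [-2.9, 10.0, 3.2]
gripper_width: 0.549
gripper_force: 30.0
```

Contact at 10 N. The spacing of 50.4 mm is exactly what two closed-up pairs should give. Relieving the push.

Call:
{"fn": "apply_moves", "kwargs": {
  "plan": [
    {"grip": 0.5, "offset": [-0.12, 0, 0], "spin": 0},
    {"grip": 0.5, "offset": [-0.2, 0, 0], "spin": 0},
    {"grip": 0.5, "offset": [-0.2, 0, 0], "spin": 0},
    {"grip": 0.5, "offset": [-0.2, 0, 0], "spin": 0}
  ]
}}

```text
time_s: 8.85
tcp_pos: [0.621, -0.0627, 0.0516]
ee_rot: [[0.263, -0.965, -0.0], [-0.965, -0.263, 0.0], [-0.0, -0.0, -1.0]]
wrist_force: [-0.7, 4.0, 2.4]
gripper_width: 0.551
gripper_force: 30.0
```

```bash
python3 -c "
from h import *
to(621,-62.8,52,195.3)"
```

```text
t 8.85 tcp [621.  -62.7  51.6] yaw -164.75 F [-0.7  4.   2.4] M [1.08 0.52 0.1 ] w 0.551 gf 30.0 j6 [  9.  33. -12.  -0. -45.   6.]
offset [ 0.01 -0.   -0.04] spin -0.0009
```

Call:
{"fn": "apply_moves", "kwargs": {
  "plan": [
    {"grip": 0.5, "offset": [-0.08, 0, 0], "spin": 0},
    {"grip": 0.5, "offset": [-0.08, 0, 0], "spin": 0},
    {"grip": 0.5, "offset": [-0.08, 0, 0], "spin": 0}
  ]
}}

```text
time_s: 9.15
tcp_pos: [0.6209, -0.0625, 0.0516]
ee_rot: [[0.263, -0.965, 0.0], [-0.965, -0.263, -0.001], [0.001, -0.0, -1.0]]
wrist_force: [-0.4, -2.0, 0.8]
gripper_width: 0.548
gripper_force: 30.0
```

Call:
{"fn": "apply_moves", "kwargs": {
  "plan": [
    {"grip": 0.5, "offset": [0.06, 0, 0], "spin": 0},
    {"grip": 0.5, "offset": [0.06, 0, 0], "spin": 0},
    {"grip": 0.5, "offset": [0.06, 0, 0], "spin": 0}
  ]
}}

```text
time_s: 9.45
tcp_pos: [0.6209, -0.0626, 0.0516]
ee_rot: [[0.263, -0.965, 0.0], [-0.965, -0.263, -0.0], [0.0, -0.0, -1.0]]
wrist_force: [-0.2, -0.1, 1.8]
gripper_width: 0.551
gripper_force: 30.0
```

Call:
{"fn": "apply_moves", "kwargs": {
  "plan": [
    {"grip": 0.7, "offset": [0, 0, 0], "spin": 0},
    {"grip": 0.9, "offset": [0, 0, 0], "spin": 0},
    {"grip": 1, "offset": [0, 0, 0], "spin": 0},
    {"grip": 1, "offset": [0, 0, -1], "spin": 0},
    {"grip": 1, "offset": [0, 0, -4], "spin": 0}
  ]
}}

```text
time_s: 9.95
tcp_pos: [0.6187, -0.0627, 0.0893]
ee_rot: [[0.262, -0.965, -0.007], [-0.965, -0.262, -0.0], [-0.001, 0.007, -1.0]]
wrist_force: [-0.1, -0.5, 1.2]
gripper_width: 0.918
gripper_force: 0.0
```

Call:
{"fn": "apply_moves", "kwargs": {
  "plan": [
    {"grip": 1, "offset": [0, 0, -3.5], "spin": 0},
    {"grip": 1, "offset": [0, 0, -7], "spin": 0}
  ]
}}

```text
time_s: 10.15
tcp_pos: [0.6208, -0.0626, 0.1633]
ee_rot: [[0.263, -0.965, -0.0], [-0.965, -0.263, -0.0], [0.0, 0.0, -1.0]]
wrist_force: [1.1, 0.3, -0.4]
gripper_width: 0.988
gripper_force: 0.0
```

```bash
python3 -c "
from h import *
to(508,253.3,160,237.2)"
```

```text
t 10.15 tcp [620.8 -62.6 163.3] yaw -164.75 F [ 1.1  0.3 -0.4] M [-0.03 -0.01  0.04] w 0.988 gf 0.0 j6 [  9.  26.  -6.   0. -58.   6.]
offset [-33.44   2.57   0.33] spin -0.7322
```

Call:
{"fn": "apply_moves", "kwargs": {
  "plan": [
    {"grip": 1, "offset": [-4.2, 0.3, 0], "spin": -0.092},
    {"grip": 1, "offset": [-8.4, 0.6, 0], "spin": -0.184},
    {"grip": 1, "offset": [-12.6, 1, 0], "spin": -0.276},
    {"grip": 1, "offset": [-16.8, 1.3, 0], "spin": -0.368},
    {"grip": 1, "offset": [-21, 1.6, 0], "spin": -0.46}
  ]
}}

```text
time_s: 10.65
tcp_pos: [0.5497, 0.1373, 0.1626]
ee_rot: [[0.667, -0.745, 0.001], [-0.745, -0.667, 0.001], [0.0, -0.001, -1.0]]
wrist_force: [-0.3, 1.1, 0.2]
gripper_width: 0.998
gripper_force: 0.0
```

```bash
python3 -c "
from h import *
to(508,253.3,150,237.2)"
```

```text
t 10.65 tcp [549.7 137.3 162.6] yaw -138.19 F [-0.3  1.1  0.2] M [0.01 0.15 0.04] w 0.998 gf 0.0 j6 [ 30.  21. -15.   0. -55.  11.]
offset [-11.42  -4.63   1.26] spin -0.2687
```

Call:
{"fn": "apply_moves", "kwargs": {
  "plan": [
    {"grip": 1, "offset": [-4, -1.6, 0.4], "spin": -0.09},
    {"grip": 1, "offset": [-8, -3.2, 0.8], "spin": -0.18},
    {"grip": 1, "offset": [-11.4, -4.6, 1.2], "spin": -0.269},
    {"grip": 1, "offset": [-11.4, -4.6, 1.2], "spin": -0.269},
    {"grip": 1, "offset": [-11.4, -4.6, 1.2], "spin": -0.269}
  ]
}}

```text
time_s: 11.15
tcp_pos: [0.5087, 0.2524, 0.1501]
ee_rot: [[0.84, -0.543, 0.0], [-0.543, -0.84, 0.0], [0.0, -0.0, -1.0]]
wrist_force: [0.7, -0.1, 0.7]
gripper_width: 1.001
gripper_force: 0.0
```

Run:
```python
from h import *
from station import r
to(508,253.3,56,237.2)
c=r.capture('scene');cv2.imwrite('pics/s2.png',cv2.resize(c['img'][130:280,180:430],None,fx=3.2,fy=3.2,interpolation=cv2.INTER_CUBIC));np.savez('scene2.npz',**c)
c=r.capture('top');np.savez('top2.npz',**c)
cv2.imwrite('pics/t2.png',cv2.resize(c['img'][128:193,315:415],None,fx=8,fy=8,interpolation=cv2.INTER_CUBIC))
```

```text
t 11.15 tcp [508.7 252.4 150.1] yaw -122.91 F [ 0.7 -0.1  0.7] M [-0.07  0.15 -0.06] w 1.001 gf 0.0 j6 [ 43.  21. -15.   0. -53.  14.]
offset [-0.1  -0.03  9.41] spin -0.0019
```

View pics/s2.png

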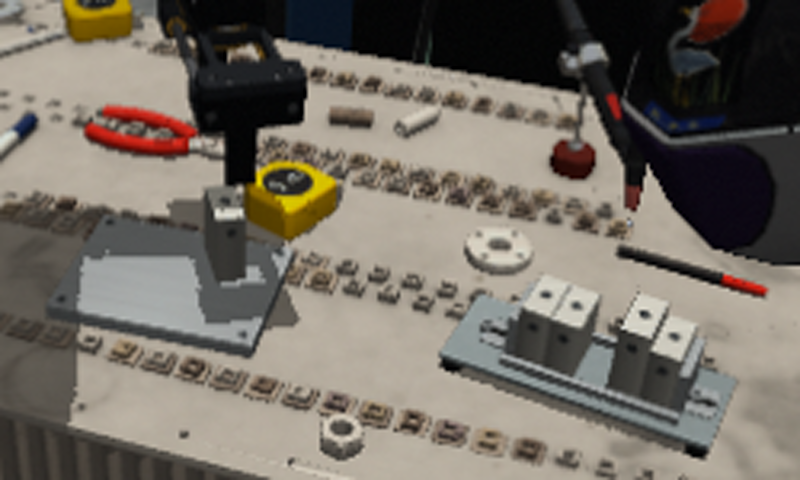

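View pics/t2.png

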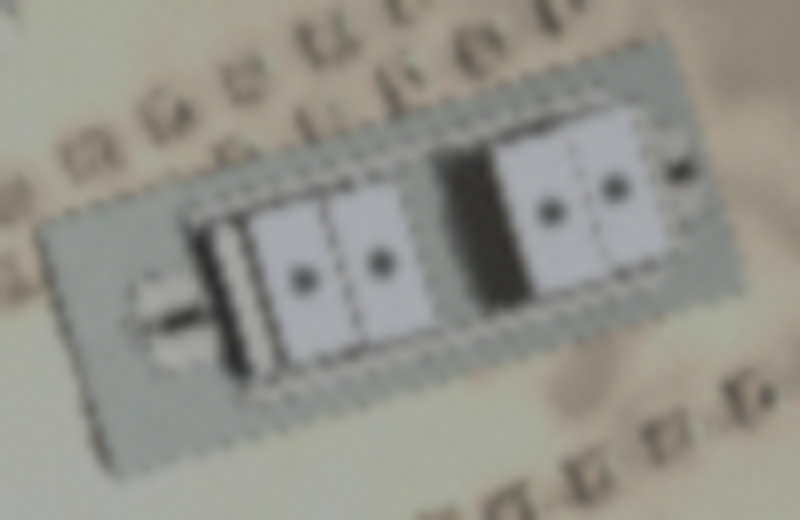

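The scene view shows the gripper squarely over the spare (226,203), and the row parted into two closed pairs. In the top crop the 2nd and 3rd holes are at (382,264) and (551,211), with the gap between them. I'll compare camera and arm positions for the gap centre.

Run:
```python
from h import *
t=dict(np.load('top2.npz'));s=dict(np.load('scene2.npz'))
k=lambda q,x,y,f:np.array([q],float)/f+[x,y]-.5+.5/f
R=lambda v:np.round(v*1000,1)
b=atz(t,k((382,264),315,128,8),.068)[0];c=atz(t,k((551,211),315,128,8),.080)[0];print('top',R(b),R(c),R((b+c)/2))
b=atz(s,k((577,306),180,130,3.2),.068)[0];c=atz(s,k((645,314),180,130,3.2),.080)[0];print('sc',R(b),R(c),R((b+c)/2))
print('spare sc',R(atz(s,k((226,203),180,130,3.2),.078)[0]))
X,_=cloud(t,312,125,415,195);Z=X[:,2]*1000
u=np.array([.263,-.965]);w=X[:,:2]@u*1000
m=(Z>55);mid=np.array([614.4,-38.4])@u
for g in (m&(w<mid),m&(w>mid)):print(g.sum(),rect(X[g]),(np.array(rect(X[g])[:2])@u-mid))
X,_=cloud(s,312,208,415,275);Z=X[:,2]*1000;w=X[:,:2]@u*1000
for g in ((Z>60)&(w<mid),(Z>60)&(w>mid)):print('s',g.sum(),rect(X[g]),(np.array(rect(X[g])[:2])@u-mid))
```

```text
top [606.8 -14.   68. ] [620.7 -62.2  80. ] [613.8 -38.1  74. ]
sc [606.3 -16.3  68. ] [619.8 -64.   80. ] [613.1 -40.1  74. ]
spare sc [506.3 249.3  78. ]
445 [604.4   2.2  49.   57.8  14.8] -41.80899999999997
434 [625.9 -76.5  48.2  57.   16.6] 39.791000000000025
s 293 [602.8  -3.6  51.9  47.9  15.6] -36.6328
s 370 [622.9 -75.1  54.5  47.4  15.2] 37.65100000000001
```

Call:
{"fn": "apply_moves", "kwargs": {
  "plan": [
    {"grip": 1, "offset": [-0.1, 0, 3], "spin": 0},
    {"grip": 1, "offset": [-0.1, 0, 6], "spin": 0},
    {"grip": 0.9, "offset": [-0.1, 0, 8.5], "spin": 0},
    {"grip": 0.8, "offset": [-0.1, 0, 9.4], "spin": 0},
    {"grip": 0.7, "offset": [-0.1, 0, 9.4], "spin": 0}
  ]
}}

```text
time_s: 11.75
tcp_pos: [0.5081, 0.2508, 0.0547]
ee_rot: [[0.838, -0.546, -0.002], [-0.546, -0.838, -0.002], [-0.001, 0.003, -1.0]]
wrist_force: [-0.2, 0.2, 0.1]
gripper_width: 0.815
gripper_force: 0.0
```

Call:
{"fn": "apply_moves", "kwargs": {
  "plan": [
    {"grip": 0.65, "offset": [0, 0, 0], "spin": 0},
    {"grip": 0.63, "offset": [0, 0, 0], "spin": 0}
  ]
}}

```text
time_s: 11.95
tcp_pos: [0.5092, 0.2527, 0.0572]
ee_rot: [[0.839, -0.545, 0.003], [-0.545, -0.839, 0.002], [0.001, -0.003, -1.0]]
wrist_force: [0.3, 0.4, -0.6]
gripper_width: 0.664
gripper_force: 0.0
```

```bash
python3 -c "
from h import *
to(508,253.3,56,237.2)"
```

```text
t 11.95 tcp [509.2 252.7  57.2] yaw -123.0 F [ 0.3  0.4 -0.6] M [-0.03  0.16 -0.03] w 0.664 gf 0.0 j6 [ 43.  28. -21.   0. -41.  14.]
offset [-0.13  0.01  0.12] spin -0.0035
```

Call:
{"fn": "apply_moves", "kwargs": {
  "plan": [
    {"grip": 0.63, "offset": [-0.12, 0, 0.1], "spin": -0.003},
    {"grip": 0.63, "offset": [-0.12, 0, 0.1], "spin": -0.003},
    {"grip": 0.56, "offset": [-0.12, 0, 0.1], "spin": -0.003},
    {"grip": 0.5, "offset": [-0.12, 0, 0.1], "spin": -0.003},
    {"grip": 0.5, "offset": [-0.12, 0, 0.1], "spin": -0.003}
  ]
}}

```text
time_s: 12.45
tcp_pos: [0.5075, 0.2534, 0.055]
ee_rot: [[0.841, -0.542, 0.001], [-0.542, -0.841, 0.001], [0.0, -0.001, -1.0]]
wrist_force: [0.2, 0.9, 1.7]
gripper_width: 0.55
gripper_force: 30.0
```

```bash
python3 -c "
from h import *
to(508,253.3,56,237.2)"
```

```text
t 12.45 tcp [507.5 253.4  55. ] yaw -122.8 F [0.2 0.9 1.7] M [ 0.23  0.15 -0.04] w 0.55 gf 30.0 j6 [ 43.  28. -21.   0. -41.  14.]
offset [ 0.04 -0.02 -0.1 ] spin 0.0
```

Call:
{"fn": "apply_moves", "kwargs": {
  "plan": [
    {"grip": 0.45, "offset": [0, 0, -1], "spin": 0},
    {"grip": 0.45, "offset": [0, 0, -4], "spin": 0},
    {"grip": 0.45, "offset": [0, 0, -8], "spin": 0},
    {"grip": 0.45, "offset": [0, 0, -11], "spin": 0},
    {"grip": 0.45, "offset": [0, 0, -11], "spin": 0}
  ]
}}

```text
time_s: 12.95
tcp_pos: [0.5092, 0.2543, 0.1698]
ee_rot: [[0.841, -0.541, 0.008], [-0.541, -0.841, 0.006], [0.004, -0.009, -1.0]]
wrist_force: [0.5, 1.1, -1.9]
gripper_width: 0.542
gripper_force: 30.0
```

```bash
python3 -c "
from h import *
to(614.2,-38.5,165,195.2)"
```

```text
t 12.95 tcp [509.2 254.3 169.8] yaw -122.77 F [ 0.5  1.1 -1.9] M [ 0.05  0.06 -0.01] w 0.542 gf 30.0 j6 [ 43.  20. -14.   0. -55.  14.]
offset [24.67 18.94  0.4 ] spin 0.7335
```

Call:
{"fn": "apply_moves", "kwargs": {
  "plan": [
    {"grip": 0.45, "offset": [3.5, 2.7, 0], "spin": 0.105},
    {"grip": 0.45, "offset": [7, 5.4, 0], "spin": 0.21},
    {"grip": 0.45, "offset": [10.6, 8.1, 0], "spin": 0.315},
    {"grip": 0.45, "offset": [14.1, 10.8, 0], "spin": 0.42},
    {"grip": 0.45, "offset": [17.6, 13.5, 0], "spin": 0.525}
  ]
}}

```text
time_s: 13.45
tcp_pos: [0.581, 0.0421, 0.1633]
ee_rot: [[0.452, -0.892, -0.003], [-0.892, -0.452, -0.0], [-0.001, 0.003, -1.0]]
wrist_force: [0.2, 0.7, -2.7]
gripper_width: 0.549
gripper_force: 30.0
```

```bash
python3 -c "
from h import *
to(614.2,-38.5,160,195.2)"
```

```text
t 13.45 tcp [581.   42.1 163.3] yaw -153.16 F [ 0.2  0.7 -2.7] M [0.04 0.04 0.01] w 0.549 gf 30.0 j6 [ 20.  22. -12.  -0. -56.   7.]
offset [8.7  0.68 0.32] spin 0.2032
```

Call:
{"fn": "apply_moves", "kwargs": {
  "plan": [
    {"grip": 0.45, "offset": [3.5, 0.3, 0.1], "spin": 0.085},
    {"grip": 0.45, "offset": [7, 0.5, 0.2], "spin": 0.17},
    {"grip": 0.45, "offset": [8.7, 0.7, 0.3], "spin": 0.203},
    {"grip": 0.45, "offset": [8.7, 0.7, 0.3], "spin": 0.203},
    {"grip": 0.45, "offset": [8.7, 0.7, 0.3], "spin": 0.203}
  ]
}}

```text
time_s: 13.95
tcp_pos: [0.6143, -0.0365, 0.1605]
ee_rot: [[0.267, -0.964, -0.003], [-0.964, -0.267, 0.0], [-0.001, 0.002, -1.0]]
wrist_force: [-0.4, 0.8, -3.0]
gripper_width: 0.551
gripper_force: 30.0
```

```bash
python3 -c "
from h import *
to(614.2,-38.5,129,195.2)"
```

```text
t 13.95 tcp [614.3 -36.5 160.5] yaw -164.53 F [-0.4  0.8 -3. ] M [0.   0.15 0.02] w 0.551 gf 30.0 j6 [ 12.  25.  -7.  -0. -58.   4.]
offset [0.19 0.06 3.15] spin 0.0047
```

Call:
{"fn": "apply_moves", "kwargs": {
  "plan": [
    {"grip": 0.45, "offset": [0.2, 0, 1], "spin": 0.005},
    {"grip": 0.45, "offset": [0.2, 0, 2.2], "spin": 0.005},
    {"grip": 0.45, "offset": [0.2, 0, 3], "spin": 0.005},
    {"grip": 0.45, "offset": [0.2, 0, 3], "spin": 0.005},
    {"grip": 0.45, "offset": [0.2, 0, 3], "spin": 0.005}
  ]
}}

```text
time_s: 14.45
tcp_pos: [0.6157, -0.0382, 0.1312]
ee_rot: [[0.263, -0.965, -0.001], [-0.965, -0.263, -0.0], [0.0, 0.001, -1.0]]
wrist_force: [0.2, -0.0, -2.9]
gripper_width: 0.551
gripper_force: 30.0
```

Run:
```python
from h import *
from station import r
to(614.2,-38.5,115,195.2)
c=r.capture('scene');cv2.imwrite('pics/s3.png',cv2.resize(c['img'][185:275,315:435],None,fx=6.5,fy=6.5,interpolation=cv2.INTER_CUBIC))
```

```text
t 14.45 tcp [615.7 -38.2 131.2] yaw -164.77 F [ 0.2 -0.  -2.9] M [0.05 0.05 0.04] w 0.551 gf 30.0 j6 [ 11.  27.  -9.   0. -54.   4.]
offset [-0.01  0.15  1.62] spin 0.0005
```

View pics/s3.png

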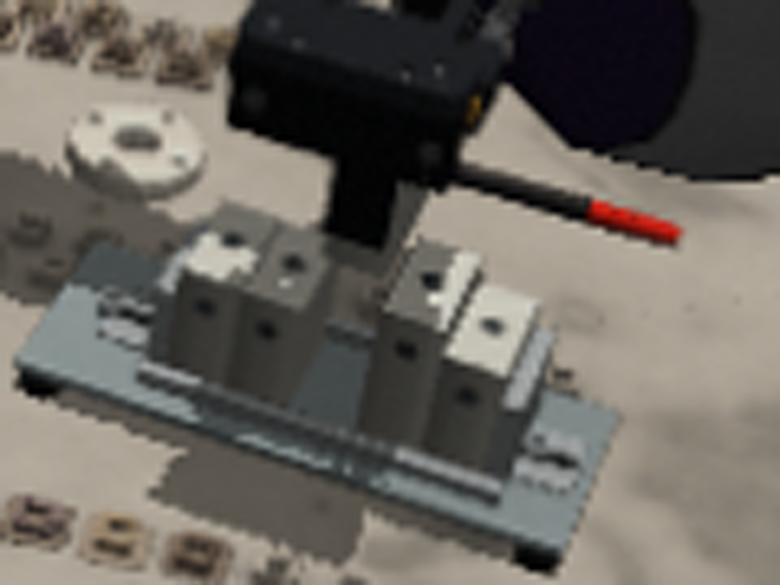

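The held block hangs dark over the gap (about 370,250), centred between the pairs. Going down slowly while watching force.

Call:
{"fn": "apply_moves", "kwargs": {
  "plan": [
    {"grip": 0.45, "offset": [0, 0.12, 0.5], "spin": 0},
    {"grip": 0.45, "offset": [0, 0.12, 0.9], "spin": 0},
    {"grip": 0.45, "offset": [0, 0.12, 1.2], "spin": 0},
    {"grip": 0.45, "offset": [0, 0.12, 1.4], "spin": 0},
    {"grip": 0.45, "offset": [0, 0.12, 1.5], "spin": 0}
  ]
}}

```text
time_s: 15.0
tcp_pos: [0.6146, -0.0388, 0.1164]
ee_rot: [[0.262, -0.965, -0.0], [-0.965, -0.262, 0.0], [-0.0, 0.0, -1.0]]
wrist_force: [-0.7, 1.2, -2.5]
gripper_width: 0.549
gripper_force: 30.0
```

```bash
python3 -c "
from h import *
to(614.4,-38.4,100,195.2)"
```

```text
t 15.0 tcp [614.6 -38.8 116.4] yaw -164.82 F [-0.7  1.2 -2.5] M [ 0.14  0.18 -0.05] w 0.549 gf 30.0 j6 [ 11.  28. -10.  -0. -52.   4.]
offset [-0.04  0.01  1.64] spin -0.0003
```

Call:
{"fn": "apply_moves", "kwargs": {
  "plan": [
    {"grip": 0.45, "offset": [0, 0, 0.3], "spin": 0},
    {"grip": 0.45, "offset": [0, 0, 0.6], "spin": 0},
    {"grip": 0.45, "offset": [0, 0, 0.8], "spin": 0},
    {"grip": 0.45, "offset": [0, 0, 0.9], "spin": 0}
  ]
}}

```text
time_s: 15.4
tcp_pos: [0.6145, -0.0388, 0.1073]
ee_rot: [[0.262, -0.965, -0.0], [-0.965, -0.262, 0.0], [-0.0, 0.0, -1.0]]
wrist_force: [-0.8, 1.2, -0.8]
gripper_width: 0.55
gripper_force: 30.0
```

Call:
{"fn": "apply_moves", "kwargs": {
  "plan": [
    {"grip": 0.45, "offset": [0, 0, 0.15], "spin": 0},
    {"grip": 0.45, "offset": [0, 0, 0.3], "spin": 0},
    {"grip": 0.45, "offset": [0, 0, 0.45], "spin": 0}
  ]
}}

```text
time_s: 15.7
tcp_pos: [0.6148, -0.0387, 0.1031]
ee_rot: [[0.262, -0.965, 0.0], [-0.965, -0.262, 0.0], [-0.0, -0.0, -1.0]]
wrist_force: [0.0, 1.5, -1.4]
gripper_width: 0.55
gripper_force: 30.0
```

```bash
python3 -c "
from h import *
to(614.4,-38.4,57,195.2)"
```

```text
t 15.7 tcp [614.8 -38.7 103.1] yaw -164.81 F [ 0.   1.5 -1.4] M [0.37 0.24 0.06] w 0.55 gf 30.0 j6 [ 11.  29. -11.  -0. -50.   4.]
offset [-0.04  0.03  4.61] spin -0.0003
```

Entered, with about 1.3 N pressing from the tall neighbour. I'll shift 0.5 mm away from it and go on down.

Call:
{"fn": "apply_moves", "kwargs": {
  "plan": [
    {"grip": 0.45, "offset": [-0.05, 0, 0], "spin": 0},
    {"grip": 0.45, "offset": [-0.05, 0, 0.3], "spin": 0},
    {"grip": 0.45, "offset": [-0.05, 0, 0.7], "spin": 0},
    {"grip": 0.45, "offset": [-0.05, 0, 1.1], "spin": 0},
    {"grip": 0.45, "offset": [-0.05, 0, 1.5], "spin": 0}
  ]
}}

```text
time_s: 16.2
tcp_pos: [0.6144, -0.0385, 0.0875]
ee_rot: [[0.262, -0.965, -0.0], [-0.965, -0.262, -0.0], [-0.0, 0.0, -1.0]]
wrist_force: [-0.2, 1.1, -2.2]
gripper_width: 0.547
gripper_force: 30.0
```

```bash
python3 -c "
from h import *
to(614.4,-38.4,57,195.2)"
```

```text
t 16.2 tcp [614.4 -38.5  87.5] yaw -164.83 F [-0.2  1.1 -2.2] M [-0.02  0.11 -0.01] w 0.547 gf 30.0 j6 [ 11.  30. -12.  -0. -48.   4.]
offset [-0.   -0.01  3.05] spin -0.0004
```

Call:
{"fn": "apply_moves", "kwargs": {
  "plan": [
    {"grip": 0.45, "offset": [-0.02, 0, 0.4], "spin": 0},
    {"grip": 0.45, "offset": [-0.02, 0, 0.8], "spin": 0},
    {"grip": 0.45, "offset": [-0.02, 0, 1.2], "spin": 0},
    {"grip": 0.45, "offset": [-0.02, 0, 1.6], "spin": 0},
    {"grip": 0.45, "offset": [-0.02, 0, 1.9], "spin": 0}
  ]
}}

```text
time_s: 16.7
tcp_pos: [0.6144, -0.0382, 0.0686]
ee_rot: [[0.262, -0.965, -0.0], [-0.965, -0.262, -0.0], [-0.0, 0.0, -1.0]]
wrist_force: [0.5, -0.3, -2.3]
gripper_width: 0.548
gripper_force: 30.0
```

```bash
python3 -c "
from h import *
to(614.4,-38.4,57,195.2)"
```

```text
t 16.7 tcp [614.4 -38.2  68.6] yaw -164.82 F [ 0.5 -0.3 -2.3] M [-0.04  0.2  -0.01] w 0.548 gf 30.0 j6 [ 11.  31. -13.  -0. -46.   4.]
offset [0.02 0.   1.16] spin -0.0003
```

Call:
{"fn": "apply_moves", "kwargs": {
  "plan": [
    {"grip": 0.45, "offset": [0, 0, 0.3], "spin": 0},
    {"grip": 0.45, "offset": [0, 0, 0.6], "spin": 0},
    {"grip": 0.45, "offset": [0, 0, 0.8], "spin": 0},
    {"grip": 0.45, "offset": [0, 0, 0.95], "spin": 0},
    {"grip": 0.45, "offset": [0, 0, 1.0], "spin": 0}
  ]
}}

```text
time_s: 17.2
tcp_pos: [0.6144, -0.0382, 0.0589]
ee_rot: [[0.262, -0.965, -0.0], [-0.965, -0.262, -0.0], [-0.0, 0.0, -1.0]]
wrist_force: [-0.1, 0.2, -2.2]
gripper_width: 0.55
gripper_force: 30.0
```

Call:
{"fn": "apply_moves", "kwargs": {
  "plan": [
    {"grip": 0.45, "offset": [0, 0, 0.08], "spin": 0},
    {"grip": 0.45, "offset": [0, 0, 0.15], "spin": 0},
    {"grip": 0.45, "offset": [0, 0, 0.15], "spin": 0}
  ]
}}

```text
time_s: 17.5
tcp_pos: [0.6145, -0.0381, 0.0576]
ee_rot: [[0.262, -0.965, -0.0], [-0.965, -0.262, 0.0], [-0.0, 0.0, -1.0]]
wrist_force: [0.2, -0.1, -2.4]
gripper_width: 0.548
gripper_force: 30.0
```

```bash
python3 -c "
from h import *
to(614.4,-38.4,57,195.2)"
```

```text
t 17.5 tcp [614.5 -38.1  57.6] yaw -164.82 F [ 0.2 -0.1 -2.4] M [0.02 0.14 0.01] w 0.548 gf 30.0 j6 [ 11.  32. -13.  -0. -45.   4.]
offset [0.02 0.01 0.06] spin -0.0003
```

Call:
{"fn": "apply_moves", "kwargs": {
  "plan": [
    {"grip": 0.45, "offset": [0, 0, 0.05], "spin": 0},
    {"grip": 0.45, "offset": [0, 0, 0.1], "spin": 0},
    {"grip": 0.45, "offset": [0, 0, 0.1], "spin": 0}
  ]
}}

```text
time_s: 17.8
tcp_pos: [0.6146, -0.0382, 0.057]
ee_rot: [[0.262, -0.965, 0.0], [-0.965, -0.262, -0.0], [0.0, -0.0, -1.0]]
wrist_force: [-0.6, -0.1, 0.4]
gripper_width: 0.552
gripper_force: 30.0
```

Call:
{"fn": "apply_moves", "kwargs": {
  "plan": [
    {"grip": 0.45, "offset": [0, 0, 0.05], "spin": 0},
    {"grip": 0.45, "offset": [0, 0, 0.05], "spin": 0}
  ]
}}

```text
time_s: 18.0
tcp_pos: [0.6146, -0.0381, 0.0569]
ee_rot: [[0.262, -0.965, 0.0], [-0.965, -0.262, -0.0], [0.0, -0.0, -1.0]]
wrist_force: [-2.3, 0.5, 5.3]
gripper_width: 0.551
gripper_force: 30.0
```

The block stands on the floor at TCP z = 57 mm, as expected. I'll ease off the load, release and withdraw.

Call:
{"fn": "apply_moves", "kwargs": {
  "plan": [
    {"grip": 0.45, "offset": [0, 0, -0.06], "spin": 0},
    {"grip": 0.45, "offset": [0, 0, -0.06], "spin": 0},
    {"grip": 0.65, "offset": [0, 0, -0.06], "spin": 0},
    {"grip": 0.8, "offset": [0, 0, -0.06], "spin": 0},
    {"grip": 1, "offset": [0, 0, -0.06], "spin": 0}
  ]
}}

```text
time_s: 18.5
tcp_pos: [0.6146, -0.0382, 0.0564]
ee_rot: [[0.262, -0.965, 0.0], [-0.965, -0.262, 0.0], [-0.0, -0.0, -1.0]]
wrist_force: [0.4, -0.3, 0.2]
gripper_width: 0.743
gripper_force: 0.0
```

Call:
{"fn": "apply_moves", "kwargs": {
  "plan": [
    {"grip": 1, "offset": [0, 0, -0.5], "spin": 0},
    {"grip": 1, "offset": [0, 0, -2], "spin": 0},
    {"grip": 1, "offset": [0, 0, -5], "spin": 0},
    {"grip": 1, "offset": [0, 0, -8], "spin": 0},
    {"grip": 1, "offset": [0, 0, -11], "spin": 0}
  ]
}}

```text
time_s: 19.0
tcp_pos: [0.6144, -0.0382, 0.1681]
ee_rot: [[0.262, -0.965, 0.0], [-0.965, -0.262, -0.0], [0.0, -0.0, -1.0]]
wrist_force: [0.7, -0.3, -0.3]
gripper_width: 0.995
gripper_force: 0.0
```

Call:
{"fn": "apply_moves", "kwargs": {
  "plan": [
    {"grip": 1, "offset": [-4, 0, 0], "spin": 0},
    {"grip": 1, "offset": [-8, 0, 0], "spin": 0},
    {"grip": 1, "offset": [-12, 0, 0], "spin": 0},
    {"grip": 1, "offset": [-16, 0, 0], "spin": 0},
    {"grip": 1, "offset": [-20, 0, 0], "spin": 0}
  ]
}}

```text
time_s: 19.5
tcp_pos: [0.5616, 0.1563, 0.1672]
ee_rot: [[0.262, -0.965, 0.001], [-0.965, -0.262, 0.0], [-0.0, -0.001, -1.0]]
wrist_force: [0.9, -0.3, 0.3]
gripper_width: 1.001
gripper_force: 0.0
```

Run:
```python
from h import *
from station import r
to(614.4,-38.4,57,195.2)
A=r.capture('scene')['img'];t=r.capture('top');B=t['img']
C=np.zeros((600,800,3),np.uint8)
C[:300,:400]=cv2.resize(A[205:280,315:415],None,fx=4,fy=4,interpolation=cv2.INTER_CUBIC)
C[:260,400:]=cv2.resize(B[128:193,315:415],None,fx=4,fy=4,interpolation=cv2.INTER_CUBIC)
C[300:,:400]=cv2.resize(A[130:280,200:400],None,fx=2,fy=2)
cv2.imwrite('pics/end.png',C)
X,_=cloud(t,330,135,405,185);Z=X[:,2]*1000;u=np.array([.263,-.965]);w=X[:,:2]@u*1000-(np.array([614.4,-38.4])@u)
for k in range(-60,61,6):
    m=(abs(w-k)<3)&(Z>50)
    if m.sum()>5:print(k,round(float(np.median(Z[m])),1),end='; ')
```

```text
t 19.5 tcp [561.6 156.3 167.2] yaw -164.82 F [ 0.9 -0.3  0.3] M [-0.01  0.05 -0.04] w 1.001 gf 0.0 j6 [ 31.  22. -12.   0. -56. -16.]
offset [2.018e+01 2.000e-02 1.102e+01] spin -0.0004
-60 65.6; -54 67.2; -48 67.0; -42 67.1; -36 66.0; -30 66.9; -24 67.7; -18 67.7; -12 72.4; -6 79.4; 0 79.0; 6 78.8; 12 79.0; 18 79.1; 24 79.0; 30 79.4; 36 79.4; 42 67.0; 48 67.3; 54 67.4; 60 66.1;
```

View pics/end.png

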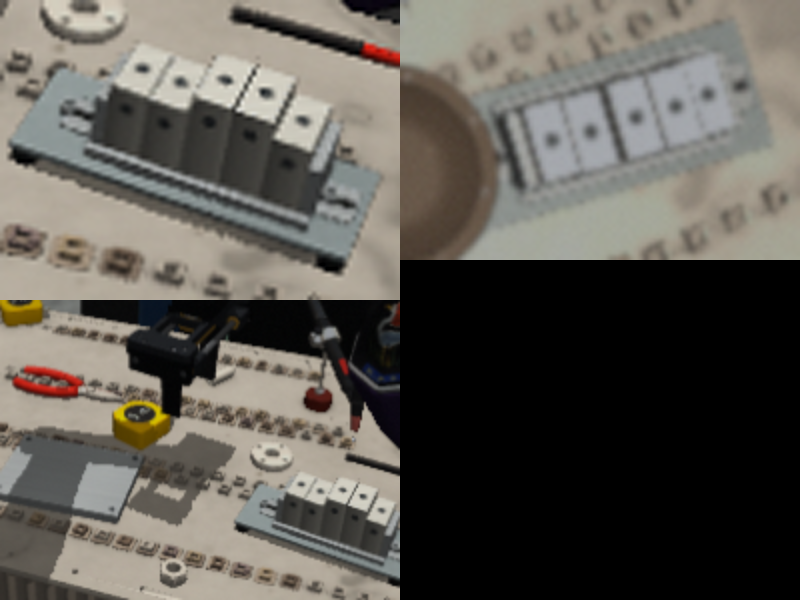

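All five blocks stand upright on the floor. The spare is third in the row, at about (225,80) in the upper-left crop, beside the other tall block. The nut, flange and tape are where they were.

```bash
python3 -c "
from station import r
print(r.finish_job())"
```

```text
the job is handed in; nothing more can be done
None
```

The spare tall block is back in the rack, third in the row between a low block and the other tall block, with all five upright on the floor; the job was handed in at 19.5 s, verdict not shown.

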